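# Hook the tote of chessmen out from under the stock bench and deliver it

### The arm

A 6-joint arm with a two-finger parallel gripper is mounted at the origin on the work surface. World frame = base frame: x ahead of the robot, y to its left, z up, the work surface at z = 0. Lengths are in m, angles in rad, forces in N, time in s.
With the tool pointing down it reaches from about 0.275 to 0.825 m from the base axis. Payload 4.9 kg.
Tool frame: the origin (TCP) lies midway between the tips of the shut fingers; the grasp point (between the pads) lies 19 mm behind it (grip_point_offset is the distance from the TCP to the grasp point, in m); z points along the fingers, y is the line along which they close (so a half turn about z gives the same grasp; the last joint's range is limited). The gripper opens to 85 mm and grips with 20 to 120 N. Pads are 22 mm wide; open, the fingers measure 114 mm over their backs; the gripper's body (76 mm by 85 mm) begins 54 mm behind the grasp point. The pads swing forward as they close: fully open they stand 13 mm farther back than shut.
Start: joints at [-1.404, 0.326, -0.193, 1.052, 0, 1.437], TCP at [0.163, -0.525, 0.192] pointing down, gripper open.
Joint ranges: [-2.65, 2.65], [-0.97, 1.79], [-1.3, 1.35], [-1.93, 2.1], [-1.47, 1.37], [-3.14, 3.14]. Speed limits (rad/s): [2.57, 2.57, 3.14, 3.14, 3.14, 3.14].

### API

Orientations are given as a rotation vector (axis times angle).
In Python, from cell import * gives the robot as it stands. Calls block until the motion is done:
- movep(position, orientation): joint-space move of the TCP to a pose.
- move_l(position, velocity=0.15, rot=None, until_force=None): straight line of the TCP; rot=None keeps the orientation; velocity is the mean speed in m/s. With until_force (N) it stops when the force on the tool has changed by that much, and returns True; else False.
- set_joints(angles): joint-space move.
- let_go() and grab(newtons=None): open the fingers fully, or close them until they stop; newtons is the grip in N (None keeps the last).
- sleep(seconds).
- ik(position, orientation): joint angles nearest the present ones, or None.
- get_state(): the state.
- grab_frame(name): name is "side" or "top"; returns a dict with "img" (480x640x3 uint8, red, green, blue), "fx", "fy", "cx", "cy" (pixels), "cam_to_world" (4x4, takes a point from camera to world coordinates). Camera axes: x right, y down, z forward; pixel columns grow to the right and rows downward; lengths in m; the calibration is good to about 2 mm. A picture is of the moment at which its call begins. There is no depth.
A pose or a line that the arm cannot do raises MotionError and nothing moves.
- sign_off(): hands the job in; it is judged then, once.
Trained networks look in the newest picture that a camera, given by its name, has taken for a name from the list of things; names that differ only in an ending like _2 or _b are one class to them, and where a whole thing is asked for, a point or a joint stands for the part that bears it (a point fixed in the world has none). Each returns a list of dicts, best first, with "score" (0 to 1); they miss things now and then, are a little off and sometimes report something else, mostly with a low value. They report only what shows in the picture. A call takes as long as a camera call. They do not tell look-alikes from the thing itself.
- spot_in(camera, name): "centre" ([column, row] in pixels, amid what is visible of it).
- silhouettes(camera, name): "mask" (480x640 bool, what is visible of it) and "centre" ([column, row] in pixels, amid what is visible of it).
- tip_of(camera, name): "centre" ([column, row] in pixels: a listed point, or the origin of a listed thing).
The state is a dict: "clock": time; "q": joint angles; "joint_velocities": joint speeds; "tau": joint torques, N m; "position": TCP position; "eef_rot": TCP orientation; "contact_force": force on the tool from outside, world axes, zero at the start; "wrist_torque": the same for the moment, N m; "finger_gap": opening from 0.0 (shut) to 1.0 (fully open); "grasp_force": force on a finger pad.
Only numpy, scipy, OpenCV 4.12 (cv2) and the standard library are available. Lean on these libraries where they do the work, as an engineer would, in place of code of your own. Each camera call takes 0.05 s, during which the arm holds its last target. There are 200 camera calls.

### The job

Take the red-handled hook rod off its wooden rest, reach it under the low stock bench, drop its hook into the brass eye of the tote of turned chessmen and pull the tote along the table until all of it is out from under the bench. Then lay the hook rod back in the notches of its rest as you found it. Last, lift the tote by its bar, carry it level with every chessman inside, and set it down (do not drop it) centred between the battens of the blue board and in line with them, leaving the bottle, the king and the wooden blank alone.

Things in the scene. Friction and masses are not known exactly. Their poses are not given: they have to be found in the camera images.
- bench: Fixed low bench: dark plank 220 (x) x 260 (y) mm, underside 120, top 140 mm above the table, four 22 mm posts at x +-95, y +-115 mm, low stretchers along both sides; chessmen 50 mm tall (look only) on its rear half. Origin on the table under its centre. Its open front edge, at x = -110 mm, faces its -x, which points about to world -y (robot's right).
- tote: Loose open wooden tote, 130 (x) x 110 (y) mm, walls 45 high, 4 thick, floor 5 mm thick, 0.25 to 0.42 kg empty, on the table under the bench, about parallel to it, its -x face to the bench's front. Origin: centre of its underside. Carrying bar from end to end along x, 12 wide, 14 mm tall, centre 97 mm up, on an upright 30 mm wide at each end. Slides easily; pulled by its eye it trails straight.
- eye (a point): Centre of the brass eye: a ring lying flat (hole runs up and down) in the middle of the tote's -x face, 48 mm outside, hole about 32 mm, wire 6 mm thick. It is 89 mm from the tote's centre along -x, 36 mm above its underside. At the start hidden from above, about 40 to 75 mm behind the bench's front edge.
- tote_handle (a point): Middle of the tote's carrying bar (12 mm wide, along the tote's x), 97 mm above its underside.
- hook: Loose hook rod, 0.14 kg. Red handle 90 long (x), 16 wide (y), 18 mm tall; origin in the middle of the handle. A steel bar 8 mm thick runs on along +x at the same height to x = 146 mm, then bends straight down to its tip. At the start it lies level in its rest, hook down, origin 50 mm above the table.
- hook_tip (a point): Lowest point of the hook: in the rod's frame 146 mm ahead (+x) and 40 mm down (-z).
- rest: Fixed wooden rest of the rod. Origin on the table right under the middle of the resting rod's handle (rod origin 50 mm above it), x towards the hook. Base from x = -55 to 105, 50 wide, 8 mm thick. Uprights 10 mm thick: at x = -40 a notch 24 wide, floor 41 mm high, for the handle; at x = 90 a notch 18 wide, floor 46 mm high, for the bar; cheeks 12 mm taller. Hook tip rests 10 mm above the table.
- board: Fixed blue delivery board 180 (x) x 164 (y) mm, 10 mm thick, with a light wooden batten 12 mm wide and 8 mm high along each long (x) side, leaving 140 mm free between them. Origin on the table under its centre; the tote is to stand with its x along the board's x, either way round.
- board_seat (a point): Centre of the blue board's upper face, 10 mm above the table: where the centre of the tote's underside belongs.
- pawn0: Dark loose turned chess pawn, 58 mm tall, 28 mm across its foot, 25 g, standing in the tote at the start, 30 mm off along x and 28 mm off along y from its centre; it may fall over but must stay in. Origin: centre of its foot.
- pawn1: Light loose turned chess pawn, 58 mm tall, 28 mm across its foot, 25 g, standing in the tote at the start, 30 mm off along x and 28 mm off along y from its centre; it may fall over but must stay in. Origin: centre of its foot.
- pawn2: Dark loose turned chess pawn, 58 mm tall, 28 mm across its foot, 25 g, standing in the tote at the start, 30 mm off along x and 28 mm off along y from its centre; it may fall over but must stay in. Origin: centre of its foot.
- pawn3: Light loose turned chess pawn, 58 mm tall, 28 mm across its foot, 25 g, standing in the tote at the start, 30 mm off along x and 28 mm off along y from its centre; it may fall over but must stay in. Origin: centre of its foot.
- water: Bystander: whitish, half-clear water bottle with a blue cap, 62 mm across, 190 mm tall. Origin: centre of its foot.
- king: Bystander: dark wooden king, 44 mm across, 120 mm tall. Origin: centre of its foot.
- blank: Bystander: light squared wooden blank 32 x 150 x 32 mm lying on the table (long in its y). Origin: centre of its underside.
Not all that is in view belongs to the job. Of the things like the hook, leave any that is black or pink; of the rest the larger one is meant.

How it is judged:
By the outcome, as a careful person would: the job done as asked, in the order asked, and still so for the second after the job is handed in, with the robot touching nothing.
It also fails if it takes over 66 s, if anything falls off the work surface, if the arm or the gripper's body presses on something with over 40 N, if the wrist force passes 120 N, or if a joint passes its speed limit or range.

## Working session

There is one attempt and no reset: what is moved stays moved. The work goes in short steps, each a Python script; the robot and the scene stay as the last script left them, time stands still between calls to the robot, and variables do not carry over. Pictures are saved under pics/ and viewed, at most 13 in all, crops included, and the job is handed in when it is done.

```bash
mkdir -p pics; ls; python3 - <<'E'
from cell import *
import cv2,numpy as np
s=get_state();print(s["clock"],s["position"],s["eef_rot"],s["finger_gap"])
for c in("side","top"):
    f=grab_frame(c);cv2.imwrite(f"pics/{c}0.png",f["img"][:,:,::-1])
    print(c,f["fx"],f["fy"],f["cx"],f["cy"],np.round(f["cam_to_world"],3).tolist())
    for n in("hook","hook_tip","rest","bench","tote","eye","tote_handle","board","board_seat","water","king","blank"):
        print(n,[(np.round(d["centre"]).tolist(),round(d["score"],2)) for d in tip_of(c,n)][:5],[(np.round(d["centre"]).tolist(),round(d["score"],2)) for d in spot_in(c,n)][:5])
E
```

```text
pics
0.0 [ 0.16287819 -0.52465053  0.19110539] [-3.10442580e+00 -4.70474496e-01 -2.50905039e-05] 0.9986965307572763
side 621.6566722525404 621.6566722525404 321.55113924813605 243.5854484123665 [[-0.996, 0.074, -0.048, 0.595], [0.088, 0.888, -0.451, 0.631], [0.009, -0.453, -0.891, 1.351], [0.0, 0.0, 0.0, 1.0]]
hook [([359.0, 174.0], 0.89), ([453.0, 349.0], 0.8), ([418.0, 187.0], 0.7), ([415.0, 257.0], 0.58), ([355.0, 188.0], 0.28)] [([444.0, 350.0], 0.95), ([356.0, 184.0], 0.88), ([408.0, 259.0], 0.75), ([418.0, 182.0], 0.55)]
hook_tip [([360.0, 234.0], 0.79), ([385.0, 347.0], 0.78), ([386.0, 163.0], 0.72), ([376.0, 271.0], 0.69)] [([447.0, 352.0], 0.95), ([357.0, 186.0], 0.86), ([418.0, 186.0], 0.58), ([410.0, 260.0], 0.48)]
rest [([352.0, 185.0], 0.62)] [([350.0, 195.0], 0.91)]
bench [([270.0, 151.0], 0.72), ([317.0, 376.0], 0.58)] [([313.0, 364.0], 0.86)]
tote [] [([322.0, 421.0], 0.76)]
eye [] [([322.0, 418.0], 0.74), ([218.0, 279.0], 0.59)]
tote_handle [([360.0, 236.0], 0.29)] [([321.0, 418.0], 0.72)]
board [([269.0, 151.0], 0.89)] [([270.0, 151.0], 0.93)]
board_seat [([272.0, 1
[... 626 characters left out ...]
, 0.74), ([197.0, 290.0], 0.62), ([321.0, 276.0], 0.59)] [([183.0, 346.0], 0.95), ([371.0, 271.0], 0.89), ([288.0, 325.0], 0.63), ([383.0, 338.0], 0.56)]
rest [([384.0, 276.0], 0.79)] [([370.0, 280.0], 0.58)]
bench [([179.0, 211.0], 0.66)] [([162.0, 203.0], 0.8)]
tote [] []
eye [] []
tote_handle [] [([437.0, 189.0], 0.27)]
board [([434.0, 190.0], 0.66)] [([433.0, 191.0], 0.6)]
board_seat [([432.0, 191.0], 0.62)] [([435.0, 192.0], 0.8), ([482.0, 286.0], 0.75)]
water [([343.0, 133.0], 0.58)] [([344.0, 118.0], 0.6)]
king [([280.0, 137.0], 0.94)] [([280.0, 130.0], 0.87), ([480.0, 284.0], 0.36)]
blank [([483.0, 283.0], 0.9), ([323.0, 274.0], 0.58), ([382.0, 276.0], 0.24)] [([484.0, 283.0], 0.76)]
```

View pics/top0.png

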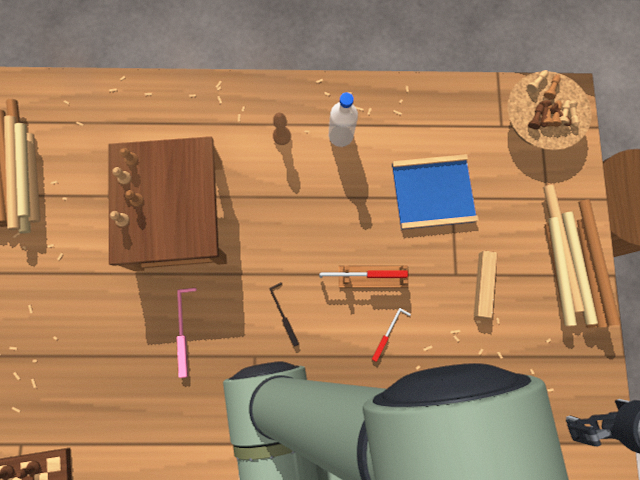

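View pics/side0.png

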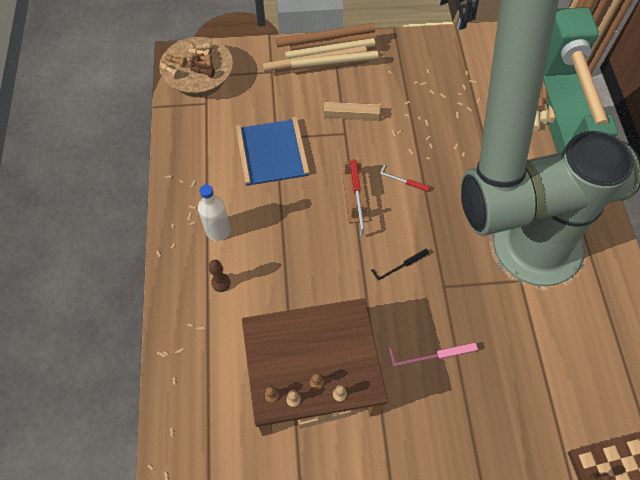

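The top view shows four hook-like things: red rod on the rest (386,274), small loose red rod (390,335), black (285,315) and pink (182,335). Black and pink are excluded. The larger red one, lying in the rest, is the one meant, and I'll confirm it in a crop. The bench is at (162,203), its open front facing right (world -y); board (434,190), king (280,130), bottle (343,120), blank (485,284). In the side view a strip of the tote shows past the bench's rear at (322,418).

```bash
cat > h.py <<'E'
from cell import *
import cv2,numpy as np
def ray(f,p):
    T=f["cam_to_world"];d=T[:3,:3]@np.array([(p[0]-f["cx"])/f["fx"],(p[1]-f["cy"])/f["fy"],1.]);return T[:3,3],d
def onz(f,p,z):
    o,d=ray(f,p);return o+d*(z-o[2])/d[2]
def tri(fa,pa,fb,pb):
    o1,d1=ray(fa,pa);o2,d2=ray(fb,pb)
    t=np.linalg.lstsq(np.c_[d1,-d2],o2-o1,rcond=None)[0];a=o1+d1*t[0];b=o2+d2*t[1];return (a+b)/2,np.linalg.norm(a-b)
def proj(f,P):
    T=f["cam_to_world"];c=T[:3,:3].T@(np.asarray(P)-T[:3,3]);return np.array([f["cx"]+f["fx"]*c[0]/c[2],f["cy"]+f["fy"]*c[1]/c[2]])
def rect(f,mask,z):
    c=max(cv2.findContours(mask.astype(np.uint8),cv2.RETR_EXTERNAL,cv2.CHAIN_APPROX_NONE)[0],key=cv2.contourArea)
    P=np.array([onz(f,p[0],z)[:2]*1000 for p in c],np.float32)
    return cv2.minAreaRect(P)
def best(f,name): return tip_of(f,name)
E
python3 - <<'E'
from h import *
F={}
for c in("top","side"):
    f=F[c]=grab_frame(c)
    hsv=cv2.cvtColor(f["img"],cv2.COLOR_RGB2HSV)
    red=((hsv[...,0]<6)|(hsv[...,0]>174))&(hsv[...,1]>190)&(hsv[...,2]>90)
    n,l,st,ce=cv2.connectedComponentsWithStats(red.astype(np.uint8))
    for i in range(1,n):
        if st[i,4]>60: print(c,"red",st[i,4],ce[i].round(1),rect(f,l==i,.059))
    blue=(hsv[...,0]>100)&(hsv[...,0]<120)&(hsv[...,1]>150)
    print(c,"blue",rect(f,blue,.010))
    for n,z in(("bench",.14),("board",.018),("blank",.032),("tote",.045),("rest",.05),("hook",.05)):
        for d in silhouettes(c,n)[:4]: print(c,n,round(d["score"],2),d["mask"].sum(),np.round(d["centre"]),np.round(rect(f,d["mask"],z)[0]),np.round(rect(f,d["mask"],z)[1]),round(rect(f,d["mask"],z)[2],1))
t,s=F["top"],F["side"]
for n,a,b in(("tip",(321,276),(360,234)),("hook",(386,277),(359,174)),("seat",(432,191),(272,151)),("king",(280,137),(222,286)),("water",(343,133),(217,231))): print(n,tri(t,a,s,b))
a=cv2.resize(t["img"][240:370,260:420],None,fx=3.6,fy=3.6,interpolation=2)
b=cv2.resize(s["img"][385:435,260:390],None,fx=4.4,fy=4.4,interpolation=2)
o=np.zeros((max(468,1)+0,576,3),np.uint8);o[:468]=a[:468]
cv2.imwrite("pics/hooks.png",a[:,:,::-1]);cv2.imwrite("pics/rear.png",cv2.resize(s["img"][290:440,235:395],None,fx=5,fy=4,interpolation=2)[:,:,::-1])
E
```

```text
top red 285 [387.6 273.9] ((425.8134460449219, -202.36700439453125), (15.454313278198242, 88.12313079833984), 0.24494312703609467)
top red 145 [379.6 348.3] ((265.99102783203125, -182.6893768310547), (10.40306568145752, 57.9182243347168), 61.83072280883789)
top blue ((629.6085815429688, -325.2679748535156), (135.10455322265625, 177.74449157714844), 6.170123100280762)
top bench 0.98 13674 [162. 203.] [564. 265.] [275. 236.] 4.6
top bench 0.73 1185 [483. 283.] [ 395. -388.] [ 37. 138.] 81.8
top board 0.57 5178 [435. 192.] [ 628. -326.] [167. 183.] 6.3
top board 0.34 1264 [483. 282.] [ 410. -432.] [ 45. 156.] 82.0
top blank 0.9 1209 [484. 283.] [ 407. -428.] [ 41. 152.] 81.8
top tote 0.57 5200 [435. 191.] [ 619. -319.] [164. 179.] 6.4
top tote 0.51 1150 [483. 284.] [ 406. -424.] [ 41. 149.] 81.4
top rest 0.94 1073 [370. 281.] [ 409. -174.] [ 24. 153.] 0.2
top hook 0.91 533 [181. 347.] [300. 236.] [186.  33.] 0.1
top hook 0.83 244 [288. 329.] [306.  11.] [74. 12.] 27.5
top hook 0.59 618 [375. 275.] [ 427. -153.] [ 20. 195.] 0.2
side blue ((628.2764282226562, -328.8992919921875), (134.780
[... 463 characters left out ...]
.] [42. 83.] 23.4
side hook 0.78 559 [446. 353.] [308. 260.] [ 37. 192.] 89.4
side hook 0.69 238 [410. 184.] [ 303. -188.] [ 25. 129.] 55.5
side hook 0.67 277 [405. 262.] [344.  42.] [142.  25.] 19.7
side hook 0.64 240 [356. 176.] [ 426. -198.] [ 17. 109.] 0.3
tip (array([ 0.4259872 , -0.05906134,  0.01995631]), np.float64(0.00396602607765946))
hook (array([ 0.41703113, -0.19793631,  0.07216708]), np.float64(0.0010355229311825153))
seat (array([ 0.62672973, -0.31974552,  0.02115746]), np.float64(0.0015274166104467294))
king (array([0.7647677 , 0.04153024, 0.00363593]), np.float64(0.00044183519146177776))
water (array([ 0.77735992, -0.11121734, -0.00297752]), np.float64(0.004790345258231563))
```

View pics/hooks.png

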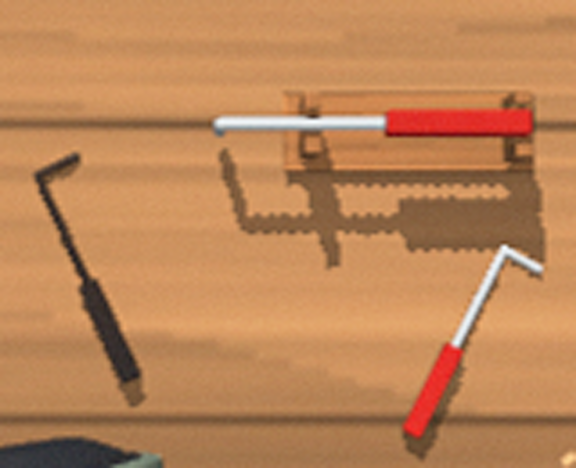

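View pics/rear.png

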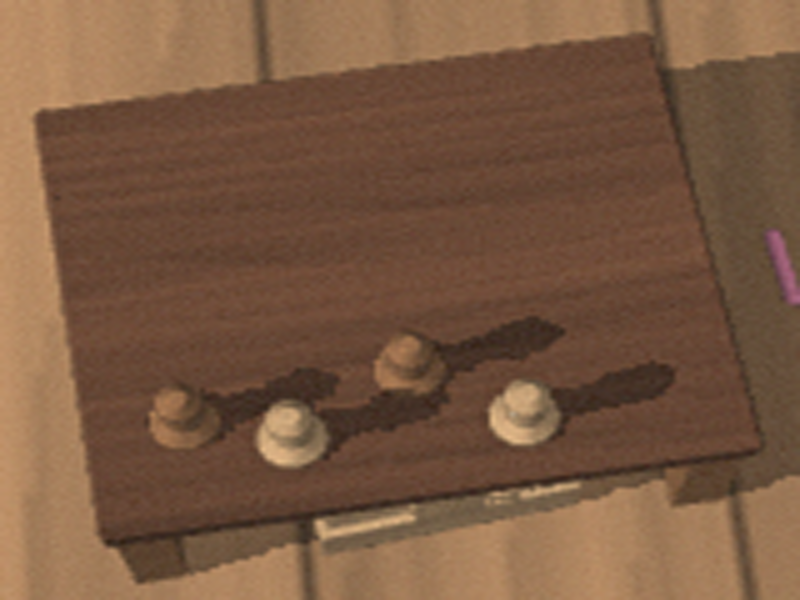

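The crops confirm it: the larger red rod lies in the rest, and the loose red one is clearly smaller (58 vs 88 mm handle). The rear crop shows the tote's +x wall under the bench edge, its lower edge running from (299,428) to (351,413) in side pixels.

```bash
python3 - <<'E'
from h import *
s=grab_frame("side");t=grab_frame("top")
u=lambda p:(235+(p[0]+.5)/5-.5,290+(p[1]+.5)/4-.5)
for n,z,ps in(("bench",.14,[(38,113),(648,35),(762,450),(105,537)]),("toteTop",.045,[(316,524),(415,511),(488,497),(581,485)]),("toteBot",.0,[(322,552),(583,493)])):
    print(n,[np.round(onz(s,u(p),z)*1000,1).tolist()[:2] for p in ps])
# top image plank corners
print("top bench",[np.round(onz(t,p,.14)*1000).tolist()[:2] for p in[(108.5,145.5),(212.5,137.5),(217,256),(109.5,263.5)]])
m=[d for d in silhouettes("side","tote")][0]["mask"]
ys,xs=np.where(m);print(xs.min(),xs.max(),ys.min(),ys.max())
for x in range(xs.min(),xs.max()+1,6):
    c=ys[xs==x]
    if len(c):print(x,c.min(),c.max(),np.round(onz(s,(x,c.max()+.5),0)[:2]*1000,1),np.round(onz(s,(x,c.min()-.5),.14)[:2]*1000,1))
hy=cv2.cvtColor(t["img"],cv2.COLOR_RGB2HSV)
# rod bar: bright gray pixels in the top image
g=(hy[...,1]<60)&(hy[...,2]>120);g[:265]=0;g[290:]=0;g[:,:310]=0;g[:,372:]=0
y,x=np.where(g);P=np.array([onz(t,(a,b),.053)[:2]*1000 for a,b in zip(x,y)],np.float32)
print("bar",cv2.minAreaRect(P),P[:,1].max(),"line",cv2.fitLine(P,2,0,.01,.01).ravel())
for q in [(.426,-.2,.2),(.45,.02,.05),(.426,-.2,.05)]:
    print(q,ik(q,[np.pi,0,0]), ik(q,[0,np.pi,0]))
E
```

```text
bench [[707.1, 176.1], [451.7, 154.4], [433.3, 372.5], [688.2, 391.7]]
toteTop [[608.9, 373.9], [567.7, 370.9], [537.0, 366.4], [498.0, 363.6]]
toteBot [[607.8, 379.8], [494.2, 358.7]]
top bench [[685.0, 394.0], [705.0, 176.0], [450.0, 156.0], [434.0, 371.0]]
298 350 411 427
298 420 423 [609.3 371.1] [607.3 390.5]
304 418 426 [597.1 378.4] [595.6 387.8]
310 417 425 [584.3 377.4] [584.  386.9]
316 416 423 [571.2 374.4] [572.4 386. ]
322 415 422 [558.4 373.4] [560.8 385.1]
328 414 421 [545.4 372.4] [549.1 384.2]
334 413 419 [532.3 369.4] [537.5 383.3]
340 412 418 [519.3 368.4] [525.8 382.4]
346 411 416 [506.1 365.3] [514.1 381.6]
bar ((425.9516906738281, -104.87738037109375), (10.950945854187012, 103.99069213867188), 2.7979037761688232) -52.982574 line [ 1.1535941e-02 -9.9993348e-01  4.2590356e+02 -1.0520775e+02]
(0.426, -0.2, 0.2) [-0.59597443  0.17345095 -0.37515112  1.02219425  0.          2.54561822] [-0.59597443  0.17345095 -0.37515112  1.02219425  0.         -0.59597443]
(0.45, 0.02, 0.05) [-0.11971496  0.30587756 -0.63956464  0.62535413  0.          3.02187769] [-0.11971496  0.30587756 -0.63956464  0.62535413  0.         -0.11971496]
(0.426, -0.2, 0.05) [-0.59597443  0.33764605 -0.59011776  0.64303252  0.          2.54561822] [-0.59597443  0.33764605 -0.59011776  0.64303252  0.         -0.59597443]
```

The bench centre comes out at about (570,274) mm with yaw ~94.8° and a plank of 220x257, which matches the sizes given. The tote's rear face is centred near (552,369), so the eye should be near (568,216), 50 mm behind the front edge, which is also plausible. I'll take the rod now and enlarge the tote's visible strip once more to get its yaw.

```bash
cat >> h.py <<'E'
from scipy.spatial.transform import Rotation as Ro
def rv(yaw):  # tool down, fingers closing across a thing whose x axis points at yaw (deg)
    return (Ro.from_euler('z',yaw,degrees=True)*Ro.from_euler('x',180,degrees=True)).as_rotvec()
E
python3 - <<'E'
from h import *
s=grab_frame("side")
c=s["img"][400:440,280:370].astype(float);c=np.clip((c-20)*1.6,0,255).astype(np.uint8)
cv2.imwrite("pics/rear2.png",cv2.resize(c,None,fx=8.8,fy=12,interpolation=1)[:,:,::-1])
R=rv(90);X,Y=.4257,-.203
print(ik([X,Y,.13],R))
movep([X,Y,.13],R)
move_l([X,Y,.031],velocity=.12,until_force=12)
grab(60)
st=get_state();print(st["clock"],st["position"],st["finger_gap"],st["grasp_force"],st["contact_force"])
move_l([X,Y,.131],velocity=.12)
st=get_state();print(st["clock"],st["position"],st["finger_gap"],st["grasp_force"],st["contact_force"])
for k in("side","top"):
    f=grab_frame(k);print(k,[(np.round(d["centre"]).tolist(),round(d["score"],2)) for d in tip_of(k,"hook_tip")][:4],proj(f,[X,Y+.146,.11]).round(1))
    cv2.imwrite(f"pics/{k}1.png",f["img"][:,:,::-1])
E
```

```text
[-0.60166305  0.23817125 -0.48537763  0.84724745  0.          0.96913327]
6.6917 [ 0.42568761 -0.20300013  0.03098007] 0.001226463381950336 0.0 [ 0.05682252 -0.256452   -0.02841422]
7.675 [ 0.42521843 -0.20266672  0.13038359] 0.0008116202233492933 0.0 [-1.27725787 -0.44346828 -0.52220589]
side [([387.0, 346.0], 0.9), ([361.0, 238.0], 0.73), ([386.0, 163.0], 0.68), ([369.0, 267.0], 0.54)] [363.6 216.8]
top [([284.0, 286.0], 0.83), ([197.0, 293.0], 0.72), ([323.0, 274.0], 0.64)] [321.5 270.3]
```

View pics/rear2.png

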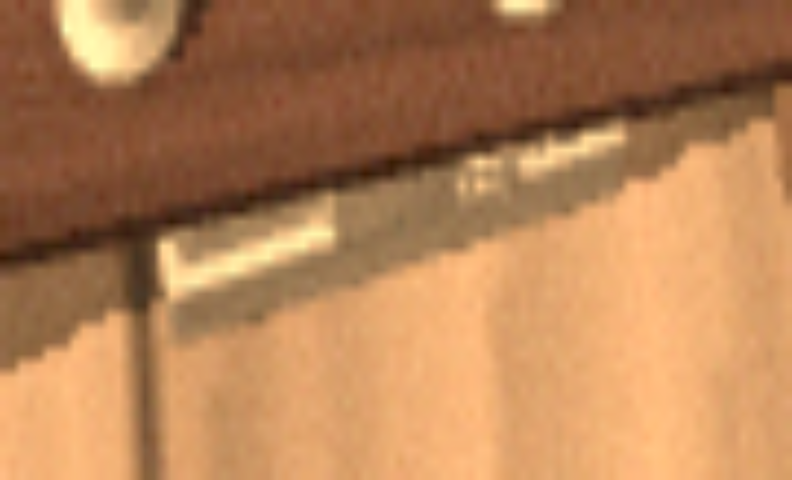

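The gripper shut fully (gap 0.001), so it missed the handle. I'll look before moving again.

```bash
python3 - <<'E'
import cv2,numpy as np
a=cv2.imread("pics/top1.png")[190:390,250:450];b=cv2.imread("pics/side1.png")[120:320,300:500]
cv2.imwrite("pics/miss.png",cv2.resize(np.hstack([a,b]),None,fx=2,fy=2,interpolation=2))
E
```

```text
(no output)
```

View pics/miss.png

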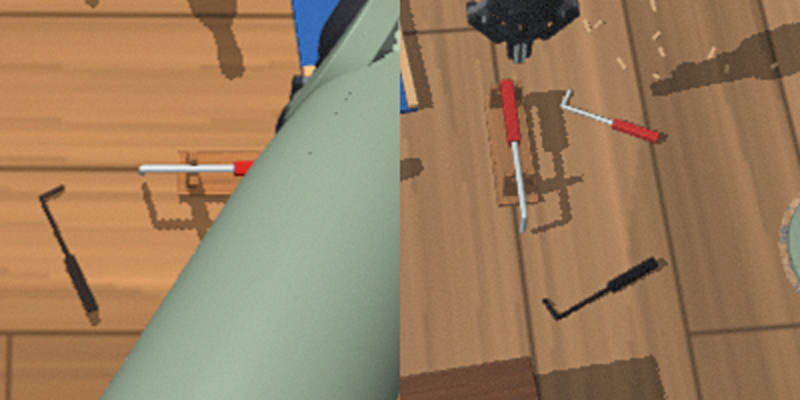

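The rod still lies in its rest, unmoved. In the side view the shut fingertips are at about (359,147) and the handle at (356,175). I'll compare the fingertip pixel with where the reported TCP should project.

```bash
python3 - <<'E'
from h import *
st=get_state();p=st["position"];s=grab_frame("side");t=grab_frame("top")
R=Ro.from_rotvec(st["eef_rot"]).as_matrix();print(st["clock"],p,R.round(3).tolist(),st["finger_gap"],st["q"].round(3) if hasattr(st["q"],"round") else st["q"])
print("tcp",proj(s,p),"grip",proj(s,p-R[:,2]*.019), "handle50",proj(s,[.4257,-.203,.05]),proj(s,[.4257,-.203,.059]),proj(t,[.4257,-.203,.059]))
hsv=cv2.cvtColor(s["img"],cv2.COLOR_RGB2HSV)
red=((hsv[...,0]<6)|(hsv[...,0]>174))&(hsv[...,1]>190)&(hsv[...,2]>90)
n,l,sx,ce=cv2.connectedComponentsWithStats(red.astype(np.uint8))
for i in range(1,n):
    if sx[i,4]>40: print("red",sx[i],ce[i].round(1),rect(s,l==i,.059))
E
```

```text
7.875 [ 0.4252263  -0.20268354  0.13028357] [[0.0, 1.0, -0.001], [1.0, -0.0, 0.001], [0.001, -0.001, -1.0]] 0.002809310980871544 [-0.602  0.238 -0.485  0.849  0.     0.969]
tcp [357.07627897 159.08274346] grip [357.55451494 154.41711374] handle50 [354.92632422 177.55220073] [355.13438419 175.55697061] [387.37505951 273.54575159]
```

The fingertips show 8–12 px higher than the reported TCP projects. That would explain the miss if the tips are really about 30–50 mm higher than reported. A light touch on bare table with the shut fingers will settle it.

```bash
python3 - <<'E'
from h import *
R=rv(90)
move_l([.52,-.13,.10],velocity=.3,rot=R)
print(move_l([.52,-.13,.003],velocity=.12,until_force=6))
st=get_state();print(st["clock"],st["position"],st["contact_force"],st["finger_gap"])
s=grab_frame("side");print(proj(s,st["position"]))
t=grab_frame("top");print(proj(t,st["position"]))
a=cv2.resize(s["img"][100:240,240:440],None,fx=3.9,fy=4,interpolation=2)
cv2.imwrite("pics/touch.png",a[:,:,::-1])
E
```

```text
False
9.4917 [ 0.52051478 -0.13045935  0.00371379] [ 0.45622951 -0.67483379  0.49097803] 0.003123085668471159
[319.29801126 214.85323429]
[351.71539235 235.97112562]
```

View pics/touch.png

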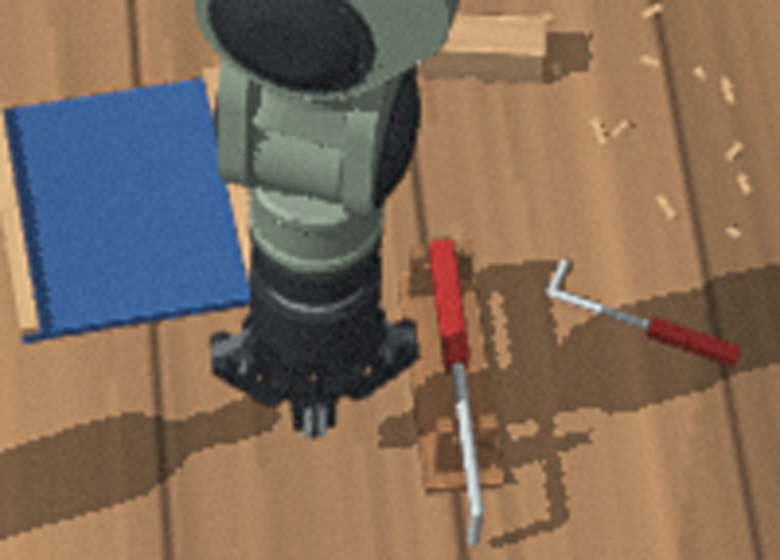

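The fingertips show at about (321,209) against an expected (319,215), with no table contact at a reported z of 3.7 mm. I'll go on down slowly until they touch.

```bash
python3 - <<'E'
from h import *
print(move_l([.52,-.13,-.05],velocity=.05,until_force=5))
st=get_state();print(st["clock"],st["position"],st["contact_force"],st["finger_gap"])
move_l([.52,-.13,.02],velocity=.15);st=get_state();print(st["position"])
E
```

```text
True
10.3917 [ 0.51938048 -0.12977771 -0.03936259] [-2.12402304  0.22444169  9.02303618] -0.0015847550869356488
[ 0.51977598 -0.12991292  0.01943637]
```

The table touch comes at a reported z of -39 mm, so the true fingertips sit about 38 mm higher than reported, and I'll correct for that from here on. In the last crop the tote's rear rim (z = 45 mm) runs from (165,298) to (628,142). I'll grasp again with the correction.

```bash
echo 'DZ=-.038' >> h.py; python3 - <<'E'
from h import *
s=grab_frame("side")
u=lambda p:(280+(p[0]+.5)/8.8-.5,400+(p[1]+.5)/12-.5)
P=np.array([onz(s,u(p),.045)[:2]*1000 for p in[(168,298),(335,246),(520,180),(628,142)]]);B=np.array([onz(s,u(p),0)[:2]*1000 for p in[(180,342),(300,305),(500,238),(600,200)]])
for Q in(P,B): print(Q.round(1).tolist(),np.degrees(np.arctan(np.polyfit(Q[:,0],Q[:,1],1)[0])))
R=rv(90);X,Y=.4257,-.203
let_go()
move_l([.52,-.13,.10],velocity=.3);move_l([X,Y,.10],velocity=.3)
print(move_l([X,Y,.031+DZ],velocity=.12,until_force=10))
grab(60)
st=get_state();print(st["clock"],st["position"],st["finger_gap"],st["grasp_force"],st["contact_force"])
E
```

```text
[[607.7, 381.6], [568.1, 376.3], [523.8, 368.9], [497.8, 364.6]] 8.837247903728276
[[605.8, 380.8], [576.5, 377.0], [527.2, 369.5], [502.4, 365.0]] 8.65305845723736
False
14.425 [ 0.42594366 -0.20317919 -0.00668735] 0.1759122797703524 58.5705828666687 [-0.39032922 -0.09038246  3.8026021 ]
```

The handle is held now (gap 0.176 ≈ 16 mm, 58 N). Rim and foot lines agree: tote yaw ≈ 98.7°, rear face centre (553,373), so the eye is at about (576,221), 55 mm behind the front edge. Next I lift the rod, check its tip and go to the staging point in front of the bench.

```bash
cat >> h.py <<'E'
YAW=98.7;D=np.array([np.cos(np.radians(YAW)),np.sin(np.radians(YAW))]);EYE=np.array([.576,.221])
def rod(tip,z,v=.15,yaw=YAW,**k):  # put hook tip's xy at tip, rod origin at height z
    d=np.array([np.cos(np.radians(yaw)),np.sin(np.radians(yaw))])
    o=np.asarray(tip)-.146*d
    return move_l([o[0],o[1],z-.057],velocity=v,rot=rv(yaw),**k)
E
python3 - <<'E'
from h import *
move_l([.4257,-.203,.094-.057],velocity=.12)
rod(EYE-.13*D,.094,v=.25)
st=get_state();print(st["clock"],st["position"],st["finger_gap"],st["grasp_force"],st["contact_force"])
for k in("side","top"):
    f=grab_frame(k);T=[*(EYE-.13*D),.054]
    print(k,[(np.round(d["centre"],1).tolist(),round(d["score"],2)) for d in tip_of(k,"hook_tip")][:4],"exp tip",proj(f,T).round(1),"exp bar end",proj(f,[T[0],T[1],.094]).round(1))
    cv2.imwrite(f"pics/{k}2.png",f["img"][:,:,::-1])
E
python3 - <<'E'
import cv2,numpy as np
a=cv2.imread("pics/top2.png")[170:340,180:440];b=cv2.imread("pics/side2.png")[130:300,200:460]
cv2.imwrite("pics/stage.png",cv2.resize(np.vstack([a,b]),None,fx=2.3,fy=1.76,interpolation=2))
E
```

```text
16.0667 [ 0.61636099 -0.0521894   0.0362981 ] 0.1759449183110847 58.503684997558594 [-1.37051224  0.14735114 -1.83634834]
side [([369.5, 268.0], 0.8), ([294.7, 288.8], 0.75), ([389.4, 344.8], 0.66), ([385.8, 160.4], 0.62)] exp tip [294.7 292.2] exp bar end [294.2 285.2]
top [([477.6, 283.3], 0.5), ([408.6, 315.5], 0.48)] exp tip [254.8 198.5] exp bar end [252.8 193.5]
```

View pics/stage.png

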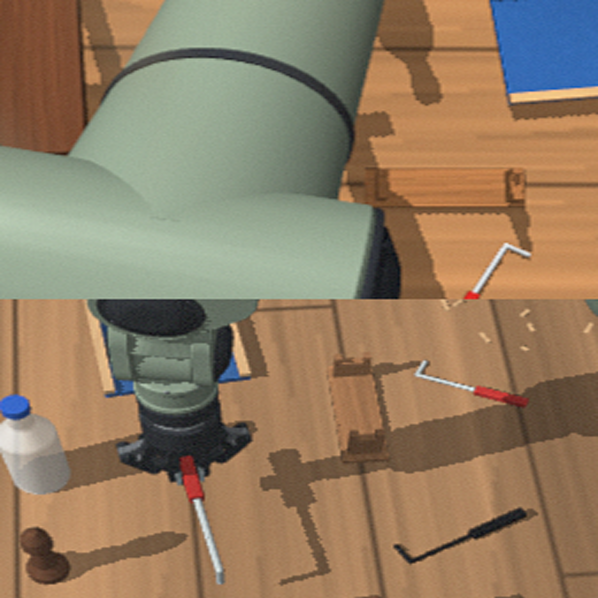

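The rod is held straight: the tip shows at about (295,290) in the side view against an expected (294.7,292). Now I'll reach in, drop the hook and test the pull with force.

```bash
python3 - <<'E'
from h import *
def S(m):
    st=get_state();print(m,round(st["clock"],2),st["position"].round(4),st["contact_force"].round(2),st["wrist_torque"].round(2),round(st["finger_gap"],3))
print(rod(EYE,.094,v=.12,until_force=5));S("in")
print(rod(EYE,.060,v=.06,until_force=3));S("down")
print(rod(EYE-.04*D,.060,v=.06,until_force=20));S("pull40")
f=grab_frame("side");m=silhouettes("side","tote")
for d in m[:2]:
    ys,xs=np.where(d["mask"]);print(d["score"],xs.min(),xs.max(),ys.min(),ys.max(),d["mask"].sum())
E
```

```text
False
in 17.5 [0.5983 0.076  0.037 ] [ 0.37 -0.28 -1.71] [-0.09 -0.05  0.05] 0.176
False
down 18.22 [0.5981 0.0767 0.0029] [ 0.21  1.01 -2.22] [-0.05 -0.01 -0.02] 0.178
False
pull40 19.03 [0.6043 0.0365 0.0031] [ 0.71  0.03 -0.99] [-0.06  0.    0.02] 0.176
0.44 199 229 184 239 1169
```

```bash
python3 - <<'E'
from h import *
f=grab_frame("side");a=cv2.imread("pics/side2.png")[:,:,::-1]
d=np.abs(f["img"].astype(int)-a).sum(2)[405:432,290:360]
print("changed px near tote rear",(d>60).sum())
rod(EYE-.10*D,.060,v=.08,until_force=20)
st=get_state();print(st["clock"],st["position"],st["contact_force"],st["wrist_torque"])
for k in("side","top"):
    f=grab_frame(k)
    for n in("eye","tote","tote_handle"):print(k,n,[(np.round(x["centre"]).tolist(),round(x["score"],2)) for x in tip_of(k,n)+spot_in(k,n)],"exp eye",proj(f,[*(EYE-.09*D),.036]).round(1))
E
```

```text
changed px near tote rear 376
20.0833 [ 0.61334619 -0.0226642   0.00311462] [-0.1926903   0.53183222 -1.41753819] [-0.1040929   0.02865434 -0.00661826]
side eye [([296.0, 306.0], 0.74), ([298.0, 311.0], 0.48)] exp eye [298.8 311.3]
side tote [] exp eye [298.8 311.3]
side tote_handle [([352.0, 192.0], 0.56), ([292.0, 304.0], 0.4)] exp eye [298.8 311.3]
top eye [([220.0, 187.0], 0.57)] exp eye [238.4 203. ]
top tote [([221.0, 191.0], 0.51)] exp eye [238.4 203. ]
top tote_handle [([218.0, 187.0], 0.61)] exp eye [238.4 203. ]
```

The tote's rear strip has gone from view and the eye now shows at (296,306), so it is hooked. I'll pull the rest of the way.

```bash
python3 - <<'E'
from h import *
rod(EYE-.258*D,.060,v=.09,until_force=25)
st=get_state();print(st["clock"],st["position"],st["contact_force"])
for k in("side","top"):
    f=grab_frame(k);print(k,"exp eye",proj(f,[*(EYE-.246*D),.036]).round(1),"handle",proj(f,[*(EYE-.157*D),.097]).round(1))
    for n in("eye","tote","tote_handle"):print(n,[(np.round(x["centre"]).tolist(),round(x["score"],2)) for x in tip_of(k,n)])
    for d in silhouettes(k,"tote")[:1]: print(d["score"],rect(f,d["mask"],.045))
    cv2.imwrite(f"pics/{k}3.png",f["img"][:,:,::-1])
a=cv2.imread("pics/side3.png")[110:400,190:450];cv2.imwrite("pics/pulled.png",cv2.resize(a,None,fx=2,fy=2,interpolation=2))
E
```

```text
22.6917 [ 0.63717501 -0.17819664  0.00311115] [-0.01563612  0.78533679 -2.300524  ]
side exp eye [284.2 250.8] handle [291.5 273.7]
eye [([283.0, 250.0], 0.72), ([314.0, 376.0], 0.25)]
tote [([290.0, 290.0], 0.7), ([349.0, 187.0], 0.61)]
tote_handle [([292.0, 271.0], 0.75)]
0.8 ((603.430908203125, 45.67424774169922), (113.49413299560547, 179.35581970214844), 10.914224624633789)
top exp eye [305.6 193.6] handle [265.  191.3]
eye [([302.0, 189.0], 0.71)]
tote [([268.0, 205.0], 0.98), ([265.0, 191.0], 0.41)]
tote_handle [([265.0, 192.0], 0.68)]
0.72 ((638.9268798828125, 48.74929428100586), (147.78961181640625, 74.2317886352539), 63.69302749633789)
```

View pics/pulled.png

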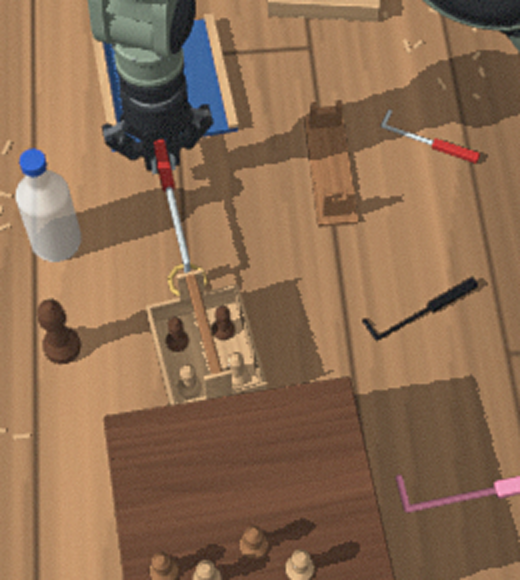

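All is well: the tote is out at about (190-270, 290-400 in the crop), with four pawns upright, the eye at (283,250) and the bar middle at (292,271). I'll ease off, lift the hook out and return the rod to the exact pose it was taken from.

```bash
python3 - <<'E'
from h import *
def S(m):
    st=get_state();print(m,round(st["clock"],2),st["position"].round(4),st["contact_force"].round(2),round(st["finger_gap"],3))
rod(EYE-.247*D,.060,v=.08)
print(rod(EYE-.247*D,.120,v=.10,until_force=6));S("up")
X,Y=.4257,-.203
move_l([X,Y,.120-.057],velocity=.2,rot=rv(90));S("over")
f=grab_frame("side");print([(np.round(d["centre"],1).tolist(),round(d["score"],2)) for d in tip_of("side","hook_tip")][:4],proj(f,[X,Y+.146,.08]).round(1))
move_l([X,Y,.060-.057],velocity=.12)
print(move_l([X,Y,-.007],velocity=.05,until_force=6));S("down")
f=grab_frame("side");print("tip",proj(f,[X,Y+.146,.01]).round(1),[(np.round(d["centre"],1).tolist(),round(d["score"],2)) for d in tip_of("side","hook_tip")][:4])
E
```

```text
False
up 24.23 [ 0.6351 -0.1674  0.0626] [-0.69 -0.14 -1.5 ] 0.182
over 25.44 [ 0.4268 -0.2033  0.0631] [ 0.17 -1.37 -1.67] 0.174
[([388.8, 346.6], 0.94), ([383.7, 161.7], 0.79), ([360.8, 220.8], 0.78), ([371.6, 268.6], 0.66)] [362.7 223.1]
True
down 26.48 [ 0.4269 -0.2038 -0.0067] [-0.51 -0.12  4.72] 0.173
tip [360.7 236.9] [([388.9, 348.1], 0.64), ([371.1, 269.3], 0.64), ([382.7, 161.7], 0.58), ([361.4, 233.2], 0.51)]
```

```bash
python3 - <<'E'
from h import *
let_go();move_l([.4265,-.2035,.10],velocity=.15)
F={};M={}
for k in("side","top"):
    f=F[k]=grab_frame(k);M[k]={n:tip_of(k,n) for n in("tote_handle","tote","eye","hook")}
    for n in M[k]: print(k,n,[(np.round(x["centre"],1).tolist(),round(x["score"],2)) for x in M[k][n]][:3])
    for d in silhouettes(k,"tote_handle")[:1]+silhouettes(k,"tote")[:1]: print(round(d["score"],2),d["mask"].sum(),rect(f,d["mask"],.045))
    cv2.imwrite(f"pics/{k}4.png",f["img"][:,:,::-1])
t,s=F["top"],F["side"]
for n in("tote_handle","eye"):
    if M["top"][n] and M["side"][n]:
        a,b=M["top"][n][0]["centre"],M["side"][n][0]["centre"];print(n,tri(t,a,s,b),onz(t,a,.097 if n[0]=="t" else .036),onz(s,b,.097 if n[0]=="t" else .036))
print(get_state()["clock"])
a=cv2.imread("pics/side4.png")[110:350,230:400];b=cv2.imread("pics/top4.png")[130:370,200:420]
cv2.imwrite("pics/check.png",cv2.resize(np.hstack([a,b]),None,fx=2.05,fy=2.05,interpolation=2))
E
```

```text
side tote_handle []
side tote [([294.6, 288.4], 0.62)]
side eye [([282.7, 250.3], 0.66)]
side hook [([454.8, 350.4], 0.78), ([358.3, 175.7], 0.71), ([413.6, 256.5], 0.71)]
0.57 2312 ((603.4391479492188, 44.11872100830078), (112.28718566894531, 176.24591064453125), 10.547562599182129)
0.85 2181 ((603.379150390625, 45.22001647949219), (111.54780578613281, 174.72012329101562), 10.270814895629883)
top tote_handle [([264.7, 187.8], 0.74)]
top tote [([268.9, 204.7], 0.94), ([481.8, 284.7], 0.74)]
top eye [([302.4, 192.0], 0.65), ([179.1, 214.0], 0.3)]
top hook [([291.7, 333.2], 0.78), ([182.6, 356.0], 0.71)]
0.82 2646 ((598.1651611328125, 45.98565673828125), (120.5147705078125, 181.40509033203125), 10.374007225036621)
0.66 2882 ((598.6599731445312, 44.682708740234375), (121.79500579833984, 183.2066192626953), 10.069514274597168)
eye (array([ 0.61472511, -0.01575773,  0.04961162]), np.float64(0.0038721311355188106)) [ 0.61697705 -0.01465027  0.036     ] [ 0.61660867 -0.02366789  0.036     ]
28.825
```

View pics/check.png

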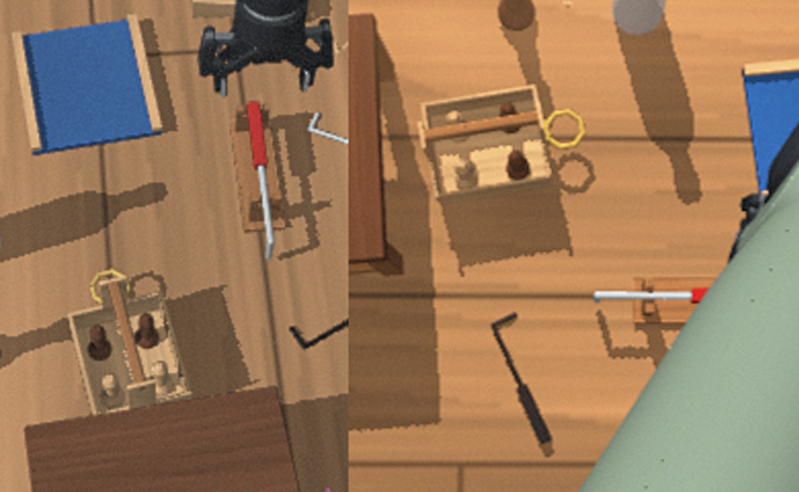

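The rod lies in its notches again. The tote stands clear of the bench with four pawns upright; its bar runs in the top view from about (238,194) to (295,187). Next I'll locate the bar and grasp it.

```bash
python3 - <<'E'
from h import *
t=grab_frame("top");s=grab_frame("side")
u=lambda p:(200+(p[0]-348.5)/2.05,130+p[1]/2.05); w=lambda p:(230+p[0]/2.05,110+p[1]/2.05)
A=[onz(t,u(p),.104) for p in((427,132),(543,117))];print("top",A,np.mean(A,0))
B=[onz(s,w(p),.104) for p in((112,278),(141,384))];print("side",B,np.mean(B,0))
for q in(A,B): v=q[1]-q[0];print(np.linalg.norm(v),np.degrees(np.arctan2(-abs(v[1]),-v[0]*np.sign(v[1]))))
# brown bar pixels in the top image, in a corridor about the expected bar
g=np.array([onz(t,d["centre"],.097) for d in tip_of("top","tote_handle")]);print(g)
E
```

```text
top [array([0.59043561, 0.1224655 , 0.104     ]), array([0.60775741, 0.00065863, 0.104     ])] [0.59909651 0.06156207 0.104     ]
side [array([ 0.61044368, -0.00119068,  0.104     ]), array([0.58770634, 0.12593223, 0.104     ])] [0.59907501 0.06237077 0.104     ]
0.12303235211502934 -81.90639986562414
0.12914030521883785 -79.85924885056757
[[0.60276356 0.07062755 0.097     ]]
```

```bash
python3 - <<'E'
from h import *
def S(m):
    st=get_state();print(m,round(st["clock"],2),st["position"].round(4),st["contact_force"].round(2),st["wrist_torque"].round(2),round(st["finger_gap"],3),round(st["grasp_force"],1))
R=rv(99.2);P=[.5993,.063]
movep([*P,.14],R);S("above")
print(move_l([*P,.078+DZ],velocity=.12,until_force=8));S("at")
grab(80);S("grip")
move_l([*P,.078+DZ+.015],velocity=.04);S("lift15")
move_l([*P,.078+DZ+.06],velocity=.10);sleep(.2);S("lift60")
for k in("side","top"):
    f=grab_frame(k);print(k,"exp handle",proj(f,[*P,.157]).round(1),"eye",proj(f,[*(np.array(P)-.089*np.array([np.cos(np.radians(99.2)),np.sin(np.radians(99.2))])),.096]).round(1))
    for n in("tote_handle","eye"):print(n,[(np.round(x["centre"],1).tolist(),round(x["score"],2)) for x in tip_of(k,n)][:2])
    cv2.imwrite(f"pics/{k}5.png",f["img"][:,:,::-1])
a=cv2.imread("pics/side5.png")[140:340,200:400];cv2.imwrite("pics/lifted.png",cv2.resize(a,None,fx=2.9,fy=2.9,interpolation=2))
E
```

```text
above 30.19 [0.5988 0.0619 0.1397] [ 0.02 -0.37  1.39] [ 0.06 -0.01 -0.01] 1.0 0.0
False
at 31.18 [0.6    0.0628 0.0408] [ 0.09 -0.61  0.43] [-0.02 -0.02 -0.01] 1.001 0.0
grip 31.84 [0.5998 0.063  0.0401] [2.14 0.67 0.06] [ 0.04 -0.3   0.01] 0.121 78.3
lift15 32.37 [0.5992 0.063  0.0551] [-0.06  0.27 -4.83] [ 0.03 -0.01  0.03] 0.123 77.9
lift60 33.17 [0.5985 0.063  0.099 ] [-0.66  0.65 -4.36] [-0.02 -0.03  0.02] 0.122 78.0
side exp handle [290.6 260.9] eye [282.8 238. ]
tote_handle [([291.4, 258.9], 0.93)]
eye []
top exp handle [263.7 183.2] eye [306.7 185.7]
tote_handle [([263.6, 182.0], 0.97)]
eye [([304.5, 182.3], 0.72)]
```

View pics/lifted.png

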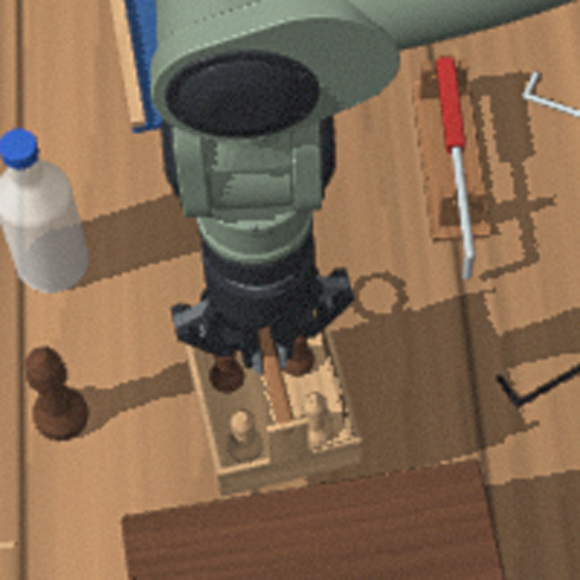

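The tote hangs level with all four pawns standing in it, the bar held at its middle (side (291,259) vs expected (291,261)), and the rod still lies in its rest. I'll carry it to the board.

```bash
python3 - <<'E'
from h import *
def S(m):
    st=get_state();print(m,round(st["clock"],2),st["position"].round(4),st["contact_force"].round(2),round(st["finger_gap"],3),round(st["grasp_force"],1))
R=rv(96.1);P=[.629,-.327]
move_l([*P,.099],velocity=.13,rot=R);sleep(.3);S("over")
E2=np.array([np.cos(np.radians(96.1)),np.sin(np.radians(96.1))])
for k in("side","top"):
    f=grab_frame(k);print(k,"exp handle",proj(f,[*P,.157]).round(1),"eye",proj(f,[*(np.array(P)-.089*E2),.096]).round(1))
    for n in("tote_handle","eye"):print(n,[(np.round(x["centre"],1).tolist(),round(x["score"],2)) for x in tip_of(k,n)][:2])
move_l([*P,.058],velocity=.08)
print(move_l([*P,.046],velocity=.025,until_force=2.5));S("down")
E
```

```text
over 36.92 [ 0.629  -0.3269  0.099 ] [ 0.29  0.6  -5.2 ] 0.122 78.0
side exp handle [267.7 115.7] eye [263.9 103.5]
tote_handle [([268.3, 113.7], 0.82)]
eye [([266.8, 102.9], 0.79)]
top exp handle [452.  170.8] eye [483.6 176.1]
tote_handle []
eye []
True
down 38.28 [ 0.6301 -0.3274  0.0499] [1.31 0.36 4.88] 0.123 79.2
```

```bash
python3 - <<'E'
from h import *
move_l([.63,-.327,.050],velocity=.05)
let_go();sleep(.2)
move_l([.63,-.327,.15],velocity=.12)
movep([.35,-.05,.22],rv(90))
F={}
for k in("side","top"):
    f=F[k]=grab_frame(k);E2=np.array([np.cos(np.radians(96.1)),np.sin(np.radians(96.1))])
    print(k,"exp handle",proj(f,[.629,-.327,.107]).round(1),"eye",proj(f,[*(np.array([.629,-.327])-.089*E2),.046]).round(1))
    for n in("tote_handle","eye","tote","board"):print(n,[(np.round(x["centre"],1).tolist(),round(x["score"],2)) for x in tip_of(k,n)][:2])
    # projected outlines: tote rim if perfectly seated, board outline
    c=f["img"].copy()
    def poly(hx,hy,z,col):
        y=np.array([-E2[1],E2[0]]);q=[proj(f,[*(np.array([.629,-.327])+a*hx*E2+b*hy*y),z]) for a,b in((1,1),(1,-1),(-1,-1),(-1,1))]
        return np.array(q),col
    o=(70,200) if k=="side" else (120,370)
    sz=150
    c=cv2.resize(c[o[0]:o[0]+sz,o[1]:o[1]+sz],None,fx=2.6*1,fy=2.6,interpolation=2)
    for q,col in(poly(.065,.055,.055,(255,0,255)),poly(.09,.082,.010,(0,255,0))):
        cv2.polylines(c,[np.int32((q-np.array(o[::-1])+.5)*2.6)],True,col,1)
    F[k+"c"]=c
cv2.imwrite("pics/placed.png",np.hstack([F["sidec"],F["topc"]])[:,:,::-1])
print(get_state()["clock"])
E
```

```text
side exp handle [269.  128.5] eye [265.3 116. ]
tote_handle [([266.9, 126.1], 0.82), ([217.0, 232.0], 0.43)]
eye [([266.0, 115.8], 0.83)]
tote [([273.5, 151.9], 0.92), ([260.9, 162.2], 0.68)]
board []
top exp handle [445.3 178.4] eye [475.9 183. ]
tote_handle [([444.2, 178.6], 0.93), ([416.0, 180.3], 0.21)]
eye [([473.3, 180.9], 0.65)]
tote [([432.6, 190.5], 0.71), ([480.9, 282.3], 0.53)]
board [([447.3, 200.9], 0.25)]
42.4167
```

View pics/placed.png

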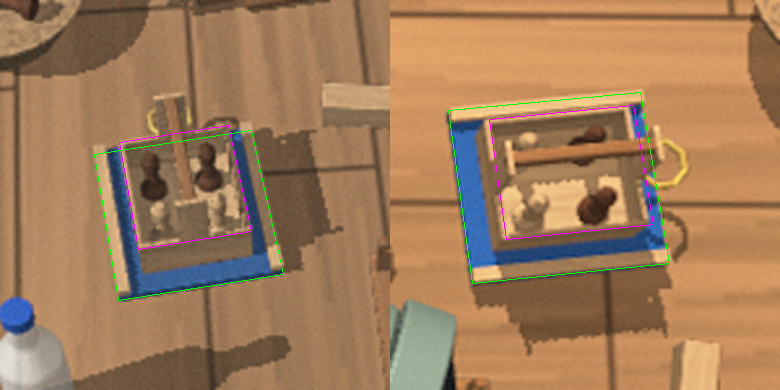

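The tote stands between the battens, in line with them. Its rim matches the expected outline to a couple of mm in both views, and all four pawns are inside. The arm is clear of everything, so I'm handing in at 42 s.

```bash
python3 - <<'E'
from cell import *
print(sign_off())
E
```

```text
the job is handed in; nothing more can be done
None
```

The job is handed in at about 42 s: the tote is centred on the blue board with all four chessmen inside, the hook rod is back in its rest, and the bottle, king and blank were never approached; the verdict itself wasn't shown.

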